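# Clamp the heat sink in the repair bench vice

### The job

Set the bare aluminium heat sink down on the bed of the blue bench vice, centred across the jaws with its fins running from jaw to jaw, and let go of it. Then wind the red crank handle clockwise (seen from the handle's end) until the moving jaw meets it, and snug it by feel: firmly held, but never so tight that the thin fins bend. Let go of the handle and leave everything else on the desk where it is.

Things in the scene. Friction and masses are not known exactly. Their poses are not given: they have to be found in the camera images.
- vice: Fixed blue bench vice, 110 mm wide, 105 mm high. Origin: table level, middle of the vice; x points from the crank end (facing the robot) to the rear jaw, z up. Both jaws 44-46 mm wide (y), tops at z=105 mm. Rear jaw: loose-packed aluminium facing, its face at x=+35 to +40 mm, different each time and not measured. Steel bed between the jaws 34 mm wide, top z=74 mm; base plate 16 mm high.
- seat (a point): Point on the bed top (z=74 mm), on the vice's centre line, at vice x=+22 mm: under the heat sink's middle once clamped, give or take 5 mm along x. Axes as the vice.
- jaw: Moving jaw with screw and crank; slides along vice x only by its screw. Its frame coincides with the vice's frame when fully unwound; it starts 2.5 to 7.7 mm towards the rear jaw. One crank turn closes 16 mm (2.55 mm per rad), clockwise seen from the crank end. Its black springy liner gives 1 mm per 60 N: from first touch 0.13 rad of crank makes 20 N, 0.3 rad 45 N, 0.5 rad 80 N.
- jaw_face (a point): Centre of the moving jaw's liner face (vice z=90 mm), facing the rear jaw: 43 to 54 mm from the rear facing at the start. The jaw block is 26 mm long behind this face.
- crank_axis (a point): Point on the screw axis (vice z=62 mm, axis along vice x) in the plane of the handle's middle; 106 mm before the jaw face, moves along with the jaw.
- heatsink: The work: bare aluminium heat sink, 36 mm (x) by 56 mm (y) by 32 mm high, 0.10 to 0.17 kg, nine upright fins running along x. Origin: centre of its underside. Grip it across y (56 mm), clear of the jaws. In the vice its x lies along the vice's x (either way round).
- heatsink_mid (a point): Centre of the bare aluminium heat sink, 16 mm above its underside.
- dark_sink: Bystander: black pin-type heat sink, 50 x 50 x 20 mm. Origin: centre of underside.
- notes: Bystander: yellow note pad, 76 x 76 x 8 mm. Origin: centre of underside.
- screwdriver: Bystander: screwdriver, 180 mm, lying along its x. Origin at its middle, underside.
- screw_jar: Bystander: clear jar, 48 mm across, 50 mm high. Origin: centre of underside.
- memory_a: Bystander: green memory module lying flat, 30 x 130 (y) x 5 mm. Origin: centre of underside.
- memory_b: Bystander: second green memory module, 30 x 130 (y) x 5 mm. Origin: centre of underside.
- handle_mid (a point): Middle of the red crank handle: cylinder 18 mm thick, 40 mm long, parallel to the screw axis, circling it at 34 mm; it spins on its pin, so a firm grip from above (20 N) can follow the circle with the hand upright. Winding takes 3 to 5 N along the circle; clamping adds 0.075 N per N of jaw force: 3.4 N more than just before touch is a snug 45 N; beyond 6 N more the fins soon bend (110 N). The screw holds when let go.
There are look-alikes about, which are no part of the job. Of the things like the heatsink, leave any that is purple; of the rest the smaller one is meant.

How it is judged (in metres and radians):
On the way:
1. the heat sink stands on the vice bed between the jaws, released, not yet clamped (z of heatsink_mid in the frame of vice between 0.086 and 0.093 m and contact force between jaw and heatsink below 3 N and contact force between the fingers and heatsink below 0.1 N and horizontal distance between heatsink_mid and seat below 0.025 m and angle between heatsink's own z axis and vertical below 0.1 rad), for 0.2 s.
At the end, for the whole second after the job is handed in: The heat sink rests on the vice bed (height within 4 mm), its middle within 12 mm of the seat, square to the jaws within 0.06 rad, still, and the moving jaw presses it with 20 to 80 N after the hand has let go; bystanders within 15 mm of where they were (contact force between jaw and heatsink between 20 and 80 N and z of heatsink_mid in the frame of vice between 0.086 and 0.093 m and horizontal distance between heatsink_mid and seat below 0.012 m and angle between the x axis of heatsink and the x axis of vice, either way round below 0.06 rad and angle between heatsink's own z axis and vertical below 0.06 rad and linear speed of heatsink below 0.01 m/s); the robot touches nothing.
It fails at once if the moving jaw squeezes the heat sink with more than 110 N (fins bend) (contact force between jaw and heatsink above 110 N).
It fails at once if a bystander is moved by more than 15 mm (distance of any of dark_sink, notes, screwdriver, screw_jar, memory_a, memory_b from where it was at the start of the episode above 0.015 m).
It also fails if it takes over 72 s, if anything falls off the work surface, if the arm or the gripper's body presses on something with over 40 N, if the wrist force passes 120 N, or if a joint passes its speed limit or range.

### The arm

A 6-joint arm with a two-finger parallel gripper is mounted at the origin on the work surface. World frame = base frame: x ahead of the robot, y to its left, z up, the work surface at z = 0. Lengths are in mm, angles in rad, forces in N, time in s.
With the tool pointing down it reaches from about 300 to 875 mm from the base axis. Payload 6.4 kg.
Tool frame: the origin (TCP) lies midway between the tips of the shut fingers; the grasp point (between the pads) lies 19 mm behind it (arm.tcp_to_grasp is the distance from the TCP to the grasp point, in mm); x points along the fingers, z is the direction in which the jaws open and shut, and the axes are right-handed (so a half turn about x gives the same grasp; the last joint's range is limited). The gripper opens to 85 mm and grips with 20 to 120 N. Pads are 22 mm wide; open, the fingers measure 114 mm over their backs; the gripper's body (76 mm by 85 mm) begins 54 mm behind the grasp point. The pads swing forward as they close: fully open they stand 13 mm farther back than shut.
Start: joints at [-1.357, 0.181, 1.607, -0, 1.354, -0.206], TCP at [234.374, -525.081, 231.288] pointing down, gripper open.
Joint ranges: [-2.99, 2.99], [-0.89, 2.07], [0.3, 2.58], [-1.14, 4.28], [0, 2.63], [-3.12, 3.12]. Speed limits (rad/s): [2.57, 2.57, 3.01, 3.14, 3.14, 3.14].

### API

Orientations are given as a rotation vector (axis times angle).
In Python, from cell import arm, hand, kinematics, vision, ticket, monitor gives the robot as it stands. Calls block until the motion is done:
- arm.move_to(position, orientation): joint-space move of the TCP to a pose.
- arm.move_linear(position, rotation=None, speed=150): straight line of the TCP; rotation=None keeps the orientation; speed is the mean speed in mm/s.
- arm.goto_joints(angles): joint-space move.
- hand.move_gripper(opening, force=None): finger opening in mm; force is the grip in N (None keeps the last); returns when the fingers have stopped.
- arm.dwell(seconds).
- kinematics.inverse_kinematics(position, orientation): joint angles nearest the present ones, or None.
- vision.read_camera(name): name is "side" or "top" or "wrist"; returns the picture (420x560x3 uint8, red, green, blue); there is no depth.
- vision.get_calibration(name): a dict with "fx", "fy", "cx", "cy" (pixels), "origin" and "orientation" of the camera in the world; the wrist camera has in their place "tool_from_camera" (4x4, takes a point from camera to tool coordinates, whose origin is the TCP and whose axes are the tool frame's). Camera axes: x right, y up, looking along -z (the intrinsics and any distortion apply to the point x, -y, -z); pixel columns grow to the right and rows downward; lengths in mm; the calibration is good to about 2 mm. The wrist camera is an equidistant fisheye: a pixel r from the principal point sees the ray r / f radians off the axis. A picture is of the moment at which its call begins: read the wrist's pose just before it. get_calibration takes no time and is no camera call.
A pose or a line that the arm cannot do raises arm.MotionError and nothing moves.
- ticket.job_done(): hands the job in, once; it reports no verdict.
Readings, each from a call of its own:
- monitor.get_clock(): time.
- monitor.get_qpos(): joint angles.
- monitor.get_joint_vel(): joint speeds.
- monitor.get_joint_torque(): joint torques, N m.
- monitor.get_tool_pos(): TCP position.
- monitor.get_tcp_rot(): TCP orientation.
- monitor.get_wrist_force(): force on the tool from outside, world axes, zero at the start.
- monitor.get_wrist_torque(): the same for the moment, N m.
- monitor.get_grip_width(): finger opening in mm.
Only numpy, scipy, OpenCV 4.12 (cv2) and the standard library are available. Lean on these libraries where they do the work, as an engineer would, in place of code of your own. Each camera call takes 0.05 s, during which the arm holds its last target.

## Working session

There is one attempt and no reset: what is moved stays moved. The work goes in short steps, each a Python script; the robot and the scene stay as the last script left them, time stands still between calls to the robot, and variables do not carry over. Pictures are saved under pics/ and viewed, and the job is handed in when it is done.

```bash
ls; mkdir -p pics; cat > h.py <<'E'
import numpy as np, cv2
from cell import arm, hand, kinematics, vision, ticket, monitor
from scipy.spatial.transform import Rotation as R
def save(im,name): cv2.imwrite(f'pics/{name}.png',im[:,:,::-1])
E
python3 - <<'E'
from h import *
for n in ('side','top','wrist'):
    save(vision.read_camera(n),n+'0'); print(n,vision.get_calibration(n))
print(monitor.get_clock(),monitor.get_tool_pos(),monitor.get_tcp_rot(),monitor.get_grip_width(),arm.tcp_to_grasp)
E
```

```text
pics
side {'fx': 495.3128372991598, 'fy': 495.3128372991598, 'cx': 269.9576994459899, 'cy': 209.0714229837109, 'origin': array([ 382.72426984,  725.1456978 , 1021.18840188]), 'orientation': array([ 0.09801234, -0.98055908, -2.81261544])}
top {'fx': 467.43986497113974, 'fy': 467.43986497113974, 'cx': 285.778390639577, 'cy': 215.54198723791706, 'origin': array([ 357.84627824,  -11.47634785, 1207.95233919]), 'orientation': array([ 0.1049727 , -0.11059345, -1.56274667])}
wrist {'fx': 325.19226210127806, 'fy': 325.19226210127806, 'cx': 280.169932921804, 'cy': 206.45971507219474, 'tool_from_camera': array([[-1.88477020e-04,  3.19201010e-01, -9.47687016e-01,
        -1.42232861e+02],
       [-8.24551287e-04,  9.47686661e-01,  3.19201054e-01,
         8.15166070e+01],
       [ 9.99999642e-01,  8.41578612e-04,  8.45804456e-05,
         6.78338180e-01],
       [ 0.00000000e+00,  0.00000000e+00,  0.00000000e+00,
         1.00000000e+00]])}
0.15 [ 234.30646654 -524.64447073  230.57302181] [ 0.89555596  1.38003061 -0.89396888] 85.29723085650863 18.700000000000003
```

View pics/top0.png

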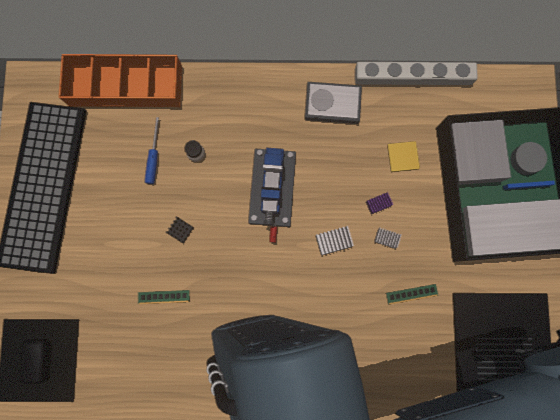

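View pics/side0.png

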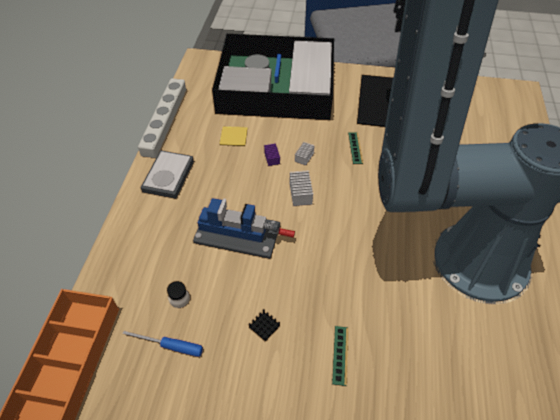

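View pics/wrist0.png

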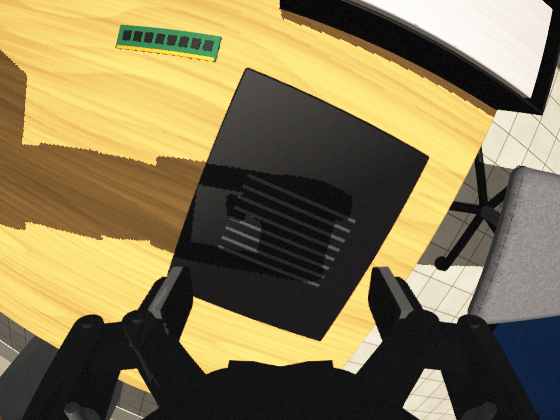

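Candidates in the top view: a purple sink at (379,203), which is excluded; a large silver one at (335,241); and a small silver one at (387,239), which is the one meant. The black pin sink at (180,230) is a bystander. I'll enlarge crops of these next.

```bash
python3 - <<'E'
import cv2,numpy as np
t=cv2.imread('pics/top0.png');s=cv2.imread('pics/side0.png')
def c(im,x0,y0,x1,y1,k):return cv2.resize(im[y0:y1,x0:x1],None,fx=k,fy=k,interpolation=cv2.INTER_CUBIC)
cv2.imwrite('pics/t1.png',c(t,305,185,415,265,7))
cv2.imwrite('pics/t2.png',c(t,235,140,310,250,5))
cv2.imwrite('pics/s1.png',c(s,260,130,340,210,7))
cv2.imwrite('pics/s2.png',c(s,185,190,305,265,6))
E
```

```text
(no output)
```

View pics/t1.png

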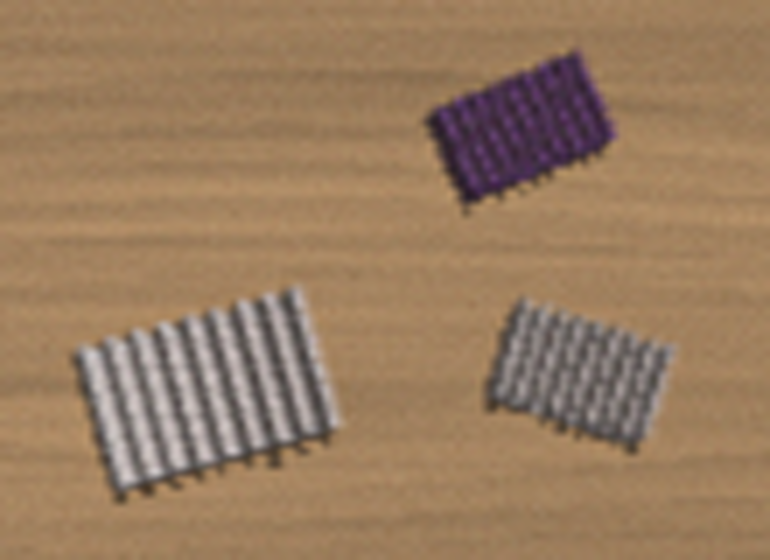

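View pics/t2.png

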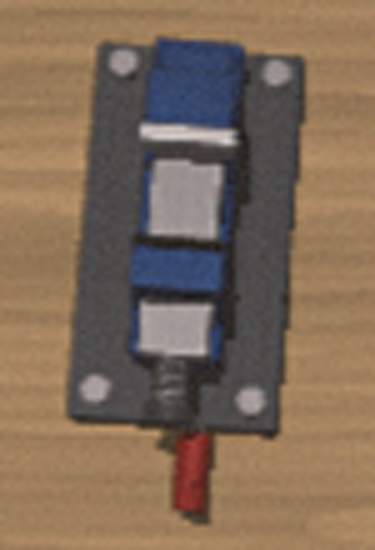

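View pics/s1.png

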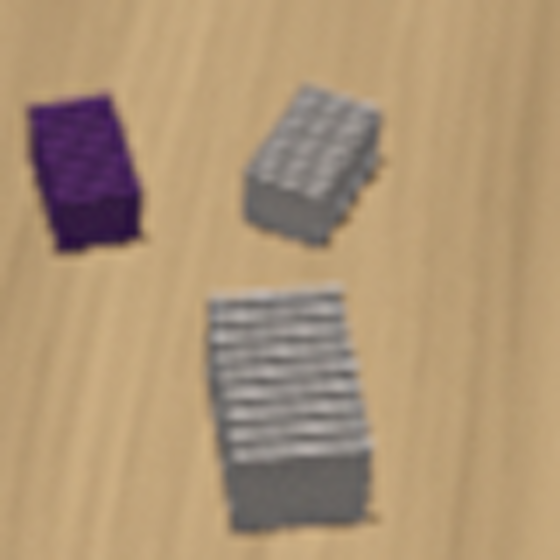

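View pics/s2.png

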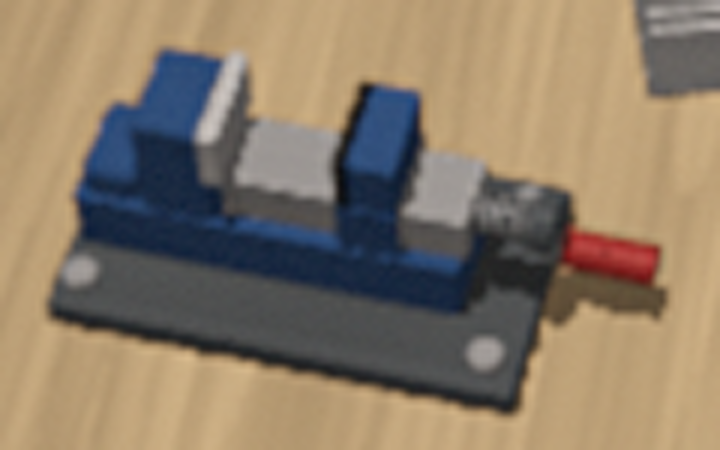

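```bash
cat >> h.py <<'E'
def ray(name,px,pose=None):
    c=vision.get_calibration(name); u,v=px
    x=(u-c['cx'])/c['fx']; y=(v-c['cy'])/c['fy']
    if name=='wrist':
        r=np.hypot(x,y); s=np.sinc(r/np.pi); d=np.array([x*s,-y*s,-np.cos(r)])
        T=c['tool_from_camera']; p,o=pose; Rt=R.from_rotvec(o).as_matrix()
        return p+Rt@T[:3,3], Rt@T[:3,:3]@d
    d=np.array([x,-y,-1.]); return c['origin'], R.from_rotvec(c['orientation']).as_matrix()@d
def atz(name,px,z,pose=None):
    o,d=ray(name,px,pose); return o+d*(z-o[2])/d[2]
def tri(rays):
    A=0;b=0
    for o,d in rays:
        d=d/np.linalg.norm(d);P=np.eye(3)-np.outer(d,d);A=A+P;b=b+P@o
    p=np.linalg.solve(A,b)
    return p,[np.linalg.norm((np.eye(3)-np.outer(d,d)/(d@d))@(p-o)) for o,d in rays]
def proj(name,P,pose=None):
    c=vision.get_calibration(name)
    if name=='wrist':
        p,o=pose; q=R.from_rotvec(o).as_matrix().T@(np.array(P,float)-p); T=c['tool_from_camera']
        q=T[:3,:3].T@(q-T[:3,3]); v=np.array([q[0],-q[1]]);th=np.arctan2(np.hypot(*v),-q[2])
        v=v/np.hypot(*v)*th
        return np.array([c['cx']+c['fx']*v[0],c['cy']+c['fy']*v[1]])
    q=R.from_rotvec(c['orientation']).as_matrix().T@(np.array(P,float)-c['origin'])
    return np.array([c['cx']-c['fx']*q[0]/q[2],c['cy']+c['fy']*q[1]/q[2]])
E
python3 - <<'E'
from h import *
np.set_printoptions(precision=1,suppress=True)
t1=lambda x,y:(305+(x+.5)/7-.5,185+(y+.5)/7-.5)
t2=lambda x,y:(235+(x+.5)/5-.5,140+(y+.5)/5-.5)
s1=lambda x,y:(260+(x+.5)/7-.5,130+(y+.5)/7-.5)
s2=lambda x,y:(185+(x+.5)/6-.5,190+(y+.5)/6-.5)
def T(n,a,b): print(n,*tri([ray('top',a),ray('side',b)]))
T('sink top',t1(580,373),s1(315,142))
for q in [(520,298),(673,346),(637,445),(490,402)]: print(atz('top',t1(*q),32))
for q in [(310,87),(382,113),(325,195),(247,172)]: print(atz('side',s1(*q),32))
T('handle end',t2(190,512),s2(657,262))
T('handle root',t2(194,435),s2(568,245))
T('movjaw top c',t2(180,268),s2(393,100))
print('bolts')
for q in [(124,62),(276,73),(95,388),(250,401)]: print(atz('top',t2(*q),18))
for q in [(80,271),(486,353)]: print(atz('side',s2(*q),18))
print('base c',np.mean([atz('top',t2(*q),16) for q in [(98,42),(303,58),(275,433),(68,417)]],0))
for q in [(98,42),(303,58),(275,433),(68,417)]: print(atz('top',t2(*q),16))
E
```

```text
sink top [ 466.4 -271.9   33.9] [np.float64(1.610117919329593), np.float64(1.6101179193294768)]
[ 492.1 -251.2   32. ]
[ 474.9 -306.1   32. ]
[ 439.1 -292.1   32. ]
[ 454.3 -239.5   32. ]
[ 474.3 -305.1   32. ]
[ 443.6 -294.9   32. ]
[ 460.4 -245.1   32. ]
[ 492.8 -252.7   32. ]
handle end [454.4  17.6  32.7] [np.float64(1.502134052240889), np.float64(1.5021340522409554)]
handle root [492.4  15.9  33.8] [np.float64(0.6180630996184312), np.float64(0.6180630996184664)]
movjaw top c [561.4  21.1 121. ] [np.float64(0.21325676507536936), np.float64(0.2132567650753151)]
bolts
[689.9  54.6  18. ]
[684.5 -25.   18. ]
[517.6  67.3  18. ]
[511.3 -12.4  18. ]
[692.2  51.4  18. ]
[518.8  63.4  18. ]
base c [598.1  21.3  16. ]
[701.2  68.5  16. ]
[693.2 -39.2  16. ]
[495.1 -25.3  16. ]
[502.7  81.1  16. ]
```

The handle sits near the bottom of its circle (z≈33). The vice is at about (598, 21) with yaw about -0.07, and the sink at about (466, -272, top 34) with yaw about -0.30. Wrist views come next, for accuracy.

```bash
cat >> h.py <<'E'
def down(yaw,flip=False):
    # tool x down, tool z along (object y axis) for object yaw; flip = half turn about tool x
    yv=np.array([-np.sin(yaw),np.cos(yaw),0]); 
    if flip: yv=-yv
    x=np.array([0,0,-1.]); return R.from_matrix(np.c_[x,np.cross(yv,x),yv]).as_rotvec()
def pose(): return np.array(monitor.get_tool_pos()),np.array(monitor.get_tcp_rot())
def snap(name):
    p=pose(); save(vision.read_camera('wrist'),name); np.save(f'pics/{name}.npy',np.array(p)); print(name,p[0],p[1],monitor.get_clock())
E
python3 - <<'E'
from h import *
np.set_printoptions(precision=3,suppress=True)
print(R.from_rotvec(monitor.get_tcp_rot()).as_matrix())
for f in (0,1):
  for p,y in [((466,-272,100),-.3),((466,-272,10),-.3),((466,-272,200),-.3),((617,20,100),-.07),((560,20,200),-.07),((473,17,10),-.07),((473,17,80),-.07),((480,55,42),-.07)]:
    print(f,p,kinematics.inverse_kinematics(np.array(p,float),down(y,f)))
E
```

```text
[[-0.     0.913  0.408]
 [ 0.001  0.408 -0.913]
 [-1.     0.    -0.001]]
0 (466, -272, 100) [-0.748  0.261  1.801 -0.     1.08  -2.019]
0 (466, -272, 10) [-0.748  0.413  1.826 -0.     0.902 -2.019]
0 (466, -272, 200) [-0.748  0.133  1.728 -0.     1.281 -2.019]
0 (617, 20, 100) [-0.16   0.414  1.595 -0.     1.133 -1.66 ]
0 (560, 20, 200) [-0.176  0.178  1.676 -0.     1.288 -1.677]
0 (473, 17, 10) [-0.216  0.297  1.994 -0.     0.851 -1.716]
0 (473, 17, 80) [-0.216  0.159  1.976 -0.     1.007 -1.716]
0 (480, 55, 42) [-0.132  0.25   1.965 -0.     0.927 -1.633]
1 (466, -272, 100) [-0.748  0.261  1.801  0.     1.08   1.122]
1 (466, -272, 10) [-0.748  0.413  1.826  0.     0.902  1.122]
1 (466, -272, 200) [-0.748  0.133  1.728  0.     1.281  1.122]
1 (617, 20, 100) [-0.16   0.414  1.595  0.     1.133  1.481]
1 (560, 20, 200) [-0.176  0.178  1.676  0.     1.288  1.465]
1 (473, 17, 10) [-0.216  0.297  1.994  0.     0.851  1.425]
1 (473, 17, 80) [-0.216  0.159  1.976  0.     1.007  1.425]
1 (480, 55, 42) [-0.132  0.25   1.965  0.     0.927  1.509]
```

```bash
python3 - <<'E'
from h import *
arm.move_to(np.array([460,-270,200.]),down(-.3,1)); snap('w1')
arm.move_to(np.array([530,20,220.]),down(-.07,1)); snap('w2')
arm.move_linear(np.array([590,60,220.]),speed=250); snap('w3')
E
```

```text
w1 [ 459.85560838 -270.64221477  200.12699463] [ 1.42620832  1.05172193 -1.42664966] 1.4917
w2 [530.0899165   18.86006749 219.91266241] [ 1.26110886  1.17430509 -1.26175814] 2.6917
w3 [590.1984284   59.11236207 219.34321849] [ 1.2604377   1.17556984 -1.26227484] 3.1833
```

View pics/w1.png

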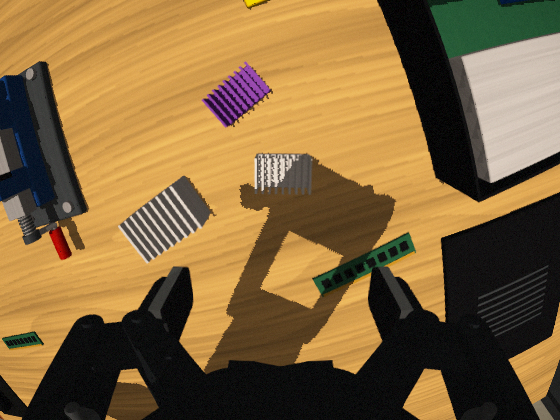

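View pics/w2.png

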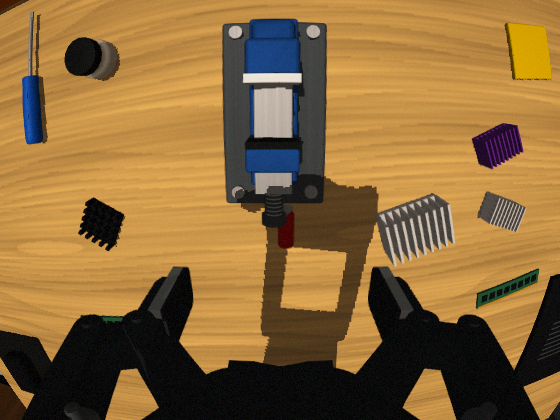

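View pics/w3.png

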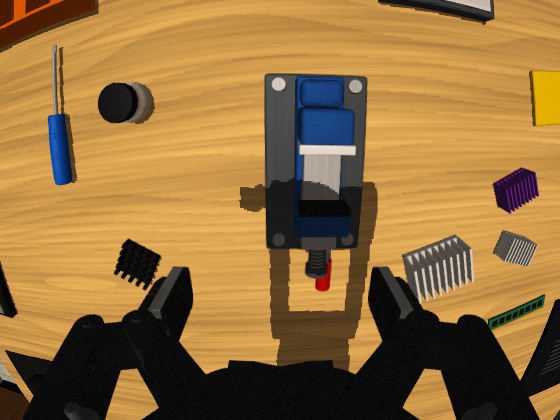

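```bash
python3 - <<'E'
import cv2
def c(n,x0,y0,x1,y1,k,o):
    im=cv2.imread(f'pics/{n}.png');cv2.imwrite(f'pics/{o}.png',cv2.resize(im[y0:y1,x0:x1],None,fx=k,fy=k,interpolation=cv2.INTER_CUBIC))
c('w1',240,140,330,205,8,'w1c')
c('w2',215,10,335,130,5,'w2a')
c('w2',215,130,335,255,5,'w2b')
c('w3',255,65,375,185,5,'w3a')
c('w3',255,185,375,300,5,'w3b')
E
```

```text
(no output)
```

View pics/w1c.png

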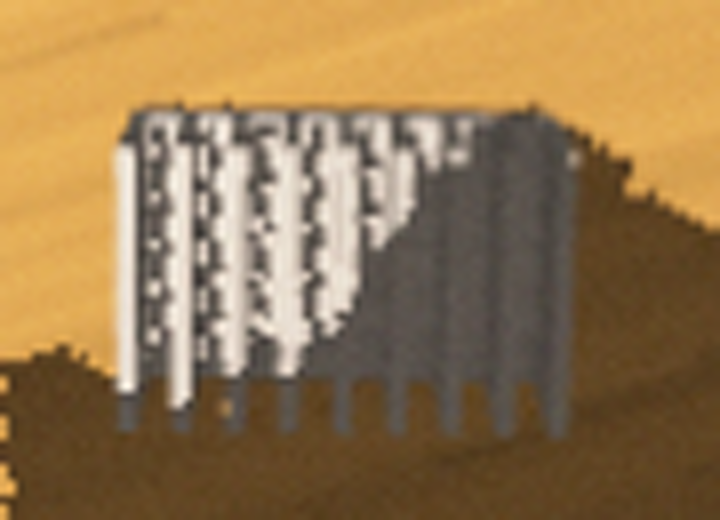

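View pics/w2a.png

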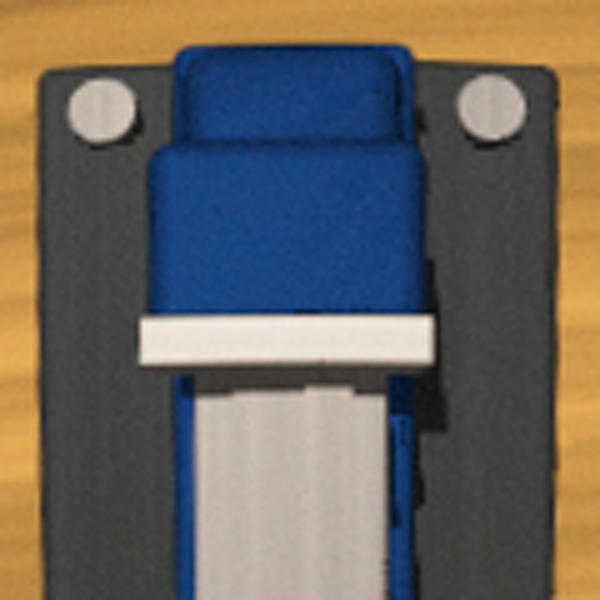

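View pics/w2b.png

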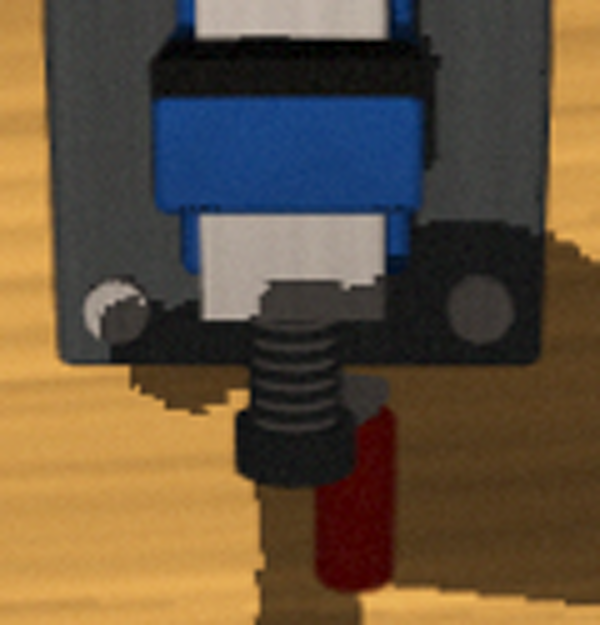

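View pics/w3a.png

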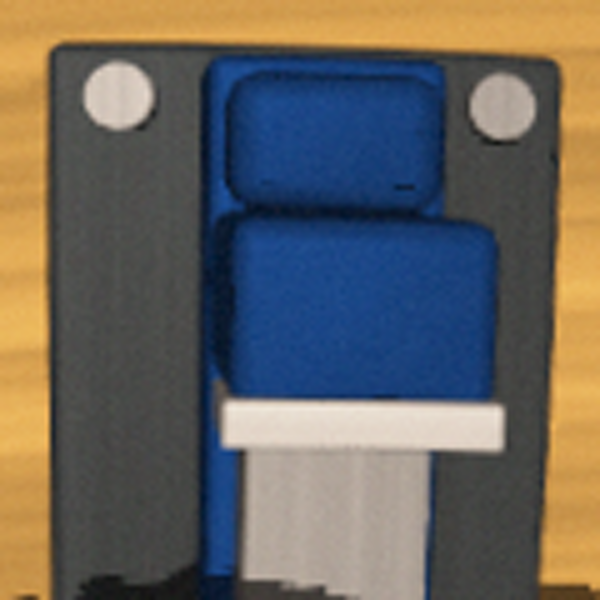

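View pics/w3b.png

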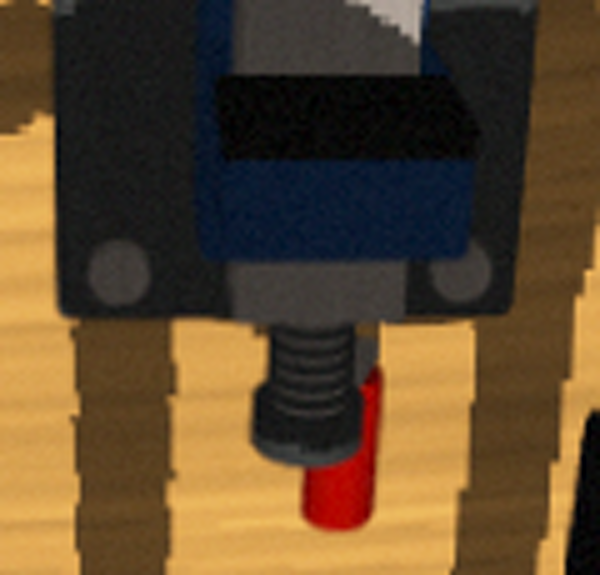

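```bash
cat > fit.py <<'E'
from h import *
from scipy.optimize import least_squares
np.set_printoptions(precision=1,suppress=True)
P={n:tuple(np.load(f'pics/{n}.npy')) for n in ('w1','w2','w3')}
cr={'w2a':('w2',215,10,5),'w2b':('w2',215,130,5),'w3a':('w3',255,65,5),'w3b':('w3',255,185,5),'w1c':('w1',240,140,8)}
def px(c,x,y):
    n,a,b,k=cr[c]; return n,(a+(x+.5)/k-.5,b+(y+.5)/k-.5)
def Z(c,x,y,z):
    n,q=px(c,x,y); return atz('wrist',q,z,P[n])
def RY(c,x,y):
    n,q=px(c,x,y); return ray('wrist',q,P[n])
if __name__=='__main__':
    print('bolts (z20)')
    for q in [('w2a',102,110),('w2a',491,107),('w2b',116,312),('w2b',480,310)]: print(Z(*q,20))
    for q in [('w3a',119,96),('w3a',502,107),('w3b',119,273),('w3b',461,272)]: print(Z(*q,20))
    print('bolt tri',tri([RY('w2a',102,110),RY('w3a',119,96)]),tri([RY('w2a',491,107),RY('w3a',502,107)]))
    print(tri([RY('w2b',116,312),RY('w3b',119,273)]),tri([RY('w2b',480,310),RY('w3b',461,272)]))
    print('base corners'); 
    for q in [('w2a',42,68),('w2a',556,65),('w2b',60,362),('w2b',541,361),('w3a',52,46),('w3a',558,60),('w3b',60,313),('w3b',514,315)]: print(Z(*q,16))
    print('facing front edge ends'); 
    for q in [('w2a',140,365),('w2a',434,366),('w3a',222,448),('w3a',502,452)]: print(Z(*q,105))
    print('tri',tri([RY('w2a',140,365),RY('w3a',222,448)]),tri([RY('w2a',434,366),RY('w3a',502,452)]))
    print('jaw rear edge');
    for q in [('w2b',156,210),('w2b',420,212),('w3b',200,255),('w3b',468,258)]: print(Z(*q,105))
    print('jaw blue front');
    for q in [('w2b',156,98),('w2b',424,98),('w3b',224,158),('w3b',472,158)]: print(Z(*q,105))
    print('handle end lower tip, tri', tri([RY('w2b',355,590),RY('w3b',337,528)]))
    print('bed sides z74')
    for q in [('w2a',195,500),('w2a',387,500),('w3a',244,500),('w3a',432,500)]: print(Z(*q,74))
    print('sink fin tops z32: left-top,left-bottom,right..')
    for q in [('w1c',119,145),('w1c',119,430),('w1c',575,155),('w1c',567,435)]: print(Z(*q,32))
    for q in [('w1c',135,105),('w1c',545,105)]: print(Z(*q,4))
E
python3 fit.py
```

```text
bolts (z20)
[690.  53.  20.]
[684.4 -26.9  20. ]
[516.9  65.6  20. ]
[511.6 -14.3  20. ]
[689.6  52.8  20. ]
[683.8 -27.   20. ]
[517.3  65.4  20. ]
[511.2 -14.2  20. ]
bolt tri (array([689.5,  52.8,  22.2]), [np.float64(0.040553173789282415), np.float64(0.04055317378925002)]) (array([683.8, -26.5,  22.4]), [np.float64(0.15419466915943647), np.float64(0.1541946691594075)])
(array([516.7,  65.6,  19. ]), [np.float64(0.15273915643834182), np.float64(0.15273915643838235)]) (array([511.8, -14.1,  21.1]), [np.float64(0.11111743943641697), np.float64(0.1111174394364367)])
base corners
[702.1  65.5  16. ]
[694.3 -41.8  16. ]
[505.1  80.2  16. ]
[497.5 -27.8  16. ]
[701.5  65.9  16. ]
[694.  -40.8  16. ]
[506.1  80.2  16. ]
[496.8 -28.2  16. ]
facing front edge ends
[628.6  40.1 105. ]
[624.9  -5.4 105. ]
[628.3  40.4 105. ]
[625.1  -5.1 105. ]
tri (array([628.5,  40.2, 105.3]), [np.float64(0.25060940675605875), np.float64(0.25060940675607996)]) (array([624.9,  -5.4, 104. ]), [np.float64(0.07589462827811176), np.float64(0.07589462827820939)])
jaw rear edge
[557.1  43.9 105. ]
[553.6   1.3 105. ]
[558.2  48.  105. ]
[553.8   1.1 105. ]
jaw blue front
[575.4  42.2 105. ]
[572.2  -0.5 105. ]
[575.7  43.  105. ]
[572.5   0.5 105. ]
handle end lower tip, tri (array([452.9,  17.6,  35. ]), [np.float64(0.28762597328927625), np.float64(0.2876259732893747)])
bed sides z74
[605.8  35.7  74. ]
[603.3   2.3  74. ]
[613.3  35.6  74. ]
[611.2   1.2  74. ]
sink fin tops z32: left-top,left-bottom,right..
[ 493.  -255.8   32. ]
[ 458.8 -244.5   32. ]
[ 475.5 -308.2   32. ]
[ 441.7 -297.6   32. ]
[ 493.4 -256.     4. ]
[ 477.4 -307.4    4. ]
```

The vice fits consistently: base centre (600.2, 19.2), yaw -0.072, facing at x=626.7 and jaw face about 581.5. That gives a gap of 45 mm, inside the stated 43–54. The sink measures 36.0 x 55.2, centred at (467.3, -276.5) with yaw -0.315. I'll confirm from a closer second view.

```bash
python3 - <<'E'
from h import *
arm.move_to(np.array([466,-276,110.]),down(-.315,1)); snap('w4')
im=cv2.imread('pics/w4.png'); cv2.imwrite('pics/w4c.png',cv2.resize(im[150:300,190:390],None,fx=4,fy=4,interpolation=cv2.INTER_CUBIC))
print(monitor.get_wrist_force())
E
```

```text
w4 [ 466.64509692 -275.52497171  110.50739639] [ 1.43700154  1.04305833 -1.43612417] 4.6333
[-1.11205411 -0.07414433  0.28365248]
```

View pics/w4c.png

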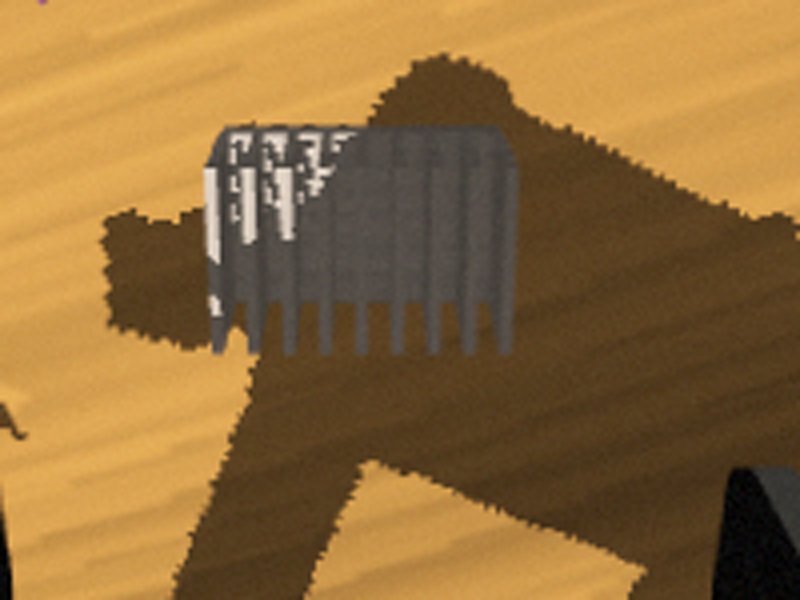

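```bash
python3 - <<'E'
import fit; from fit import *
P['w4']=tuple(np.load('pics/w4.npy')); cr['w4c']=('w4',190,150,4)
a=[(204,168),(212,352),(517,168),(514,353)]; b=[(119,145),(119,430),(575,155),(567,435)]
for p,q in zip(a,b): print(Z('w4c',*p,32),tri([RY('w4c',*p),RY('w1c',*q)]))
print(np.mean([Z('w4c',*p,32) for p in a],0))
E
```

```text
[ 493.1 -255.6   32. ] (array([ 493.6, -256.2,   34.5]), [np.float64(0.11580997817823098), np.float64(0.1158099781783145)])
[ 459.2 -244.6   32. ] (array([ 458.8, -244.4,   31. ]), [np.float64(0.058497653434082635), np.float64(0.05849765343408608)])
[ 475.9 -308.3   32. ] (array([ 475.3, -308.4,   29.9]), [np.float64(0.0023893596533082696), np.float64(0.0023893596533664193)])
[ 441.6 -298.1   32. ] (array([ 442.3, -297.9,   33.6]), [np.float64(0.19764456608410147), np.float64(0.1976445660841165)])
[ 467.5 -276.6   32. ]
```

```bash
python3 - <<'E'
from h import *
hand.move_gripper(72)
arm.move_linear(np.array([467.5,-276.6,4.]),down(-.312,1),speed=120)
p,o=pose();print(p,monitor.get_wrist_force())
hand.move_gripper(40,30); print(monitor.get_grip_width(),monitor.get_wrist_force(),pose())
arm.move_linear(np.array([467.5,-276.6,140.]),speed=150)
print(monitor.get_grip_width(),monitor.get_wrist_force(),monitor.get_clock()); snap('w5')
E
```

```text
[ 468.0040599  -277.07176037    4.71159987] [ 0.74348841 -0.92783556  0.17219756]
55.7266349970577 [0.23386216 0.81437038 5.42193444] (array([ 468.24518573, -277.18818302,    5.12427041]), array([ 1.43515   ,  1.04300827, -1.43430962]))
55.53101402314478 [ 1.08958451  0.11210858 -0.54542318] 7.3
w5 [ 466.83381796 -276.02165018  138.8577047 ] [ 1.43538476  1.04721203 -1.43606967] 7.35
```

View pics/w5.png

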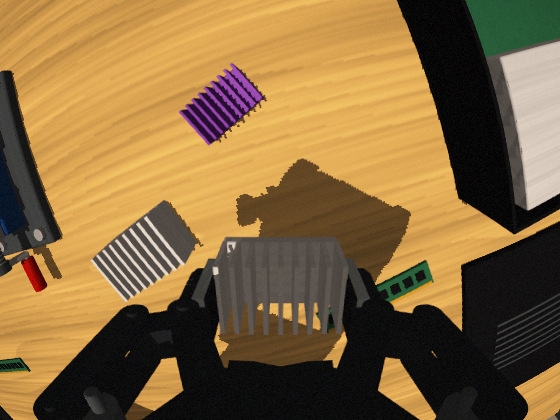

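```bash
python3 - <<'E'
from h import *
arm.move_to(np.array([606.3,18.8,160.]),down(-.072,1)); print(monitor.get_wrist_force())
arm.move_linear(np.array([606.3,18.8,112.]),speed=100); snap('w6')
print(monitor.get_wrist_force(),monitor.get_grip_width())
E
```

```text
[-0.56167453 -0.40078772 -1.23458501]
w6 [606.46787568  18.47645949 112.06482994] [ 1.26241549  1.17398309 -1.26234121] 9.275
[ 0.05968812  0.71855258 -0.48925007] 55.6433476472619
```

View pics/w6.png

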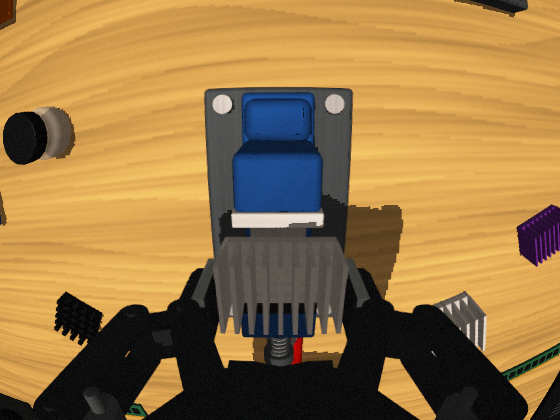

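```bash
python3 - <<'E'
import cv2
im=cv2.imread('pics/w6.png'); cv2.imwrite('pics/w6c.png',cv2.resize(im[200:350,190:390],None,fx=4,fy=4,interpolation=cv2.INTER_CUBIC))
E
```

```text
(no output)
```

View pics/w6c.png

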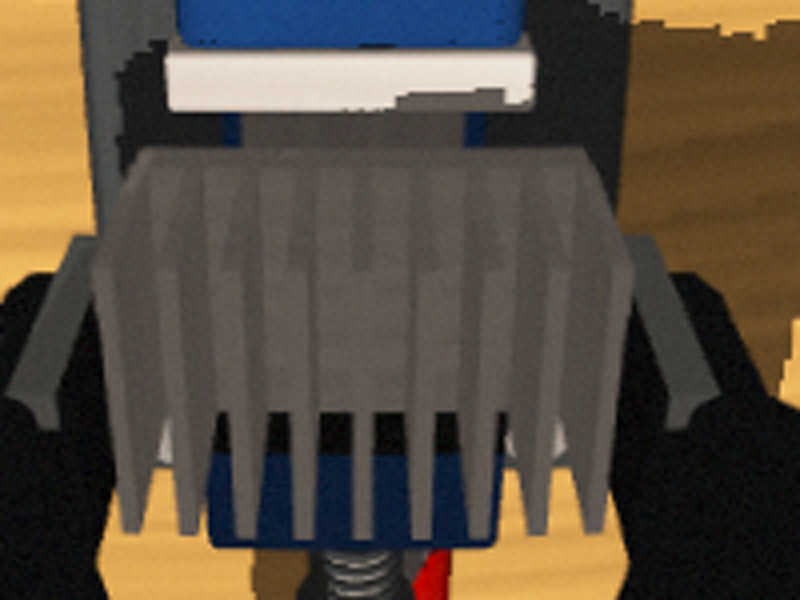

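```bash
python3 - <<'E'
from fit import *
P['w6']=tuple(np.load('pics/w6.npy')); cr['w6c']=('w6',190,200,4)
t=[Z('w6c',*q,138.5) for q in [(92,265),(632,265),(122,533),(607,533)]]
for q in t: print(q)
print('c',np.mean(t,0))
for q in [(150,148),(585,148)]: print('base',Z('w6c',*q,107))
for q in [(167,108),(535,108)]: print('facing',Z('w6c',*q,105))
for q in [(208,545),(498,545)]: print('jaw rear',Z('w6c',*q,105))
E
```

```text
[625.5  44.1 138.5]
[621.4 -11.3 138.5]
[589.3  47.  138.5]
[585.1  -9.4 138.5]
c [605.3  17.6 138.5]
base [624.7  42.9 107. ]
base [620.7 -11.3 107. ]
facing [629.2  40.4 105. ]
facing [625.8  -5.4 105. ]
jaw rear [558.   44.4 105. ]
jaw rear [554.9   1.  105. ]
```

```bash
python3 - <<'E'
from h import *
y=19.8
arm.move_linear(np.array([606.5,y,83.]),speed=80)
z=83
while z>76:
    f=np.mean([np.array(monitor.get_wrist_force()) for _ in range(5)],0); p=pose()[0]
    print(z,p,f)
    if f[2]>4: break
    z-=1; arm.move_linear(np.array([606.5,y,z]),speed=20)
hand.move_gripper(72); print(monitor.get_grip_width(),monitor.get_wrist_force(),monitor.get_clock())
arm.move_linear(np.array([606.5,y,150.]),speed=150)
arm.move_linear(np.array([530,20,220.]),speed=300); snap('w7')
im=cv2.imread('pics/w7.png'); cv2.imwrite('pics/w7c.png',cv2.resize(im[10:260,190:360],None,fx=2.4,fy=2.4,interpolation=cv2.INTER_CUBIC))
E
```

```text
83 [606.01567585  19.94217393  82.21006361] [-0.22801682  0.50810592 -1.20813063]
82 [606.801464    19.75899729  82.38679091] [ 0.15073895 -0.36293514 -2.00215194]
81 [606.52545633  19.76945343  81.08419894] [-0.33298327 -0.82061226 -2.87721492]
80 [606.4057603   19.81460192  79.90434575] [-0.35403301  0.30340538 -2.08006626]
79 [606.72106248  19.7826906   79.1542657 ] [-0.02105614 -0.37805347 -0.1966021 ]
78 [606.73603141  19.74326791  79.14823251] [-3.30883603  0.10351955  6.79382942]
72.0786899075671 [-0.59617384 -0.34342923  0.02782381] 11.35
w7 [529.61968242  20.0499778  219.45566381] [ 1.26217688  1.17433467 -1.26220499] 12.525
```

View pics/w7c.png

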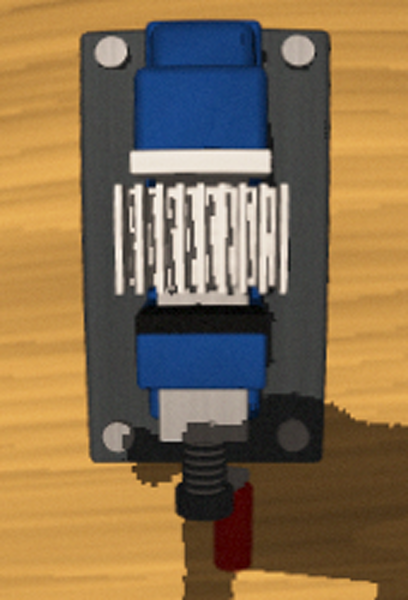

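```bash
python3 - <<'E'
from fit import *
for z in (62,70,74): print(z,Z('w2b',292,487,z),Z('w3b',305,466,z))
print(tri([RY('w2b',292,487),RY('w3b',305,466)]))
print('hub sides',Z('w2b',236,440,62),Z('w2b',356,440,62))
print('handle sides near end z30',Z('w2b',316,560,30),Z('w2b',395,560,30),'near root',Z('w2b',395,420,30))
t2=lambda x,y:(235+(x+.5)/5-.5,140+(y+.5)/5-.5)
print('top hub end',[atz('top',t2(172,425),z) for z in (62,74)])
print('handle w3',Z('w3b',303,510,30),Z('w3b',371,510,30))
E
```

```text
62 [489.9  28.   62. ] [487.7  27.4  62. ]
70 [493.1  27.5  70. ] [492.6  28.1  70. ]
74 [494.8  27.3  74. ] [495.1  28.4  74. ]
(array([493. ,  27.8,  70.3]), [np.float64(0.36536124756825594), np.float64(0.36536124756817767)])
hub sides [500.7  38.2  62. ] [499.   14.6  62. ]
handle sides near end z30 [458.8  25.7  30. ] [457.5   8.   30. ] near root [491.    6.1  30. ]
top hub end [array([493.5,  26.1,  62. ]), array([492. ,  25.7,  74. ])]
handle w3 [455.5  25.5  30. ] [453.8   8.9  30. ]
```

```bash
cat > crank.py <<'E'
from h import *
import json,os
np.set_printoptions(precision=2,suppress=True)
yaw=-.072; vx=np.array([np.cos(yaw),np.sin(yaw),0]); vy=np.array([-np.sin(yaw),np.cos(yaw),0]); vz=np.array([0,0,1.])
TH0=-.377; GX=470.; 
A0=np.array([GX,19.2+(600.2-GX)*.0722,62.])   # axis point at grip plane, start
OR=down(yaw,1)
def hp(th,r=34.): return A0+vx*2.55*(th-TH0)+r*(np.sin(th)*vy-np.cos(th)*vz)
OFF=np.array([0,0,-18.7])
def force(n=12): return np.mean([np.array(monitor.get_wrist_force()) for _ in range(n)],0)
def dec(f,th):
    t=np.cos(th)*vy+np.sin(th)*vz; r=np.sin(th)*vy-np.cos(th)*vz
    return -f@t, f@r, f@vx
def step(th,speed=60,corr=np.zeros(3)):
    arm.move_linear(hp(th)+OFF+corr,OR,speed=speed)
E
python3 - <<'E'
from crank import *
print(hp(TH0))
hand.move_gripper(50)
p=hp(TH0)+OFF
arm.move_linear(p+[0,0,110],OR,speed=250)
arm.move_linear(p,OR,speed=120); print(pose()[0],p,force())
hand.move_gripper(10,30); print(monitor.get_grip_width(),monitor.get_clock())
t=monitor.get_clock()
fs=[np.array(monitor.get_wrist_force()) for _ in range(10)];print(np.array(fs),monitor.get_clock()-t,pose()[0])
snap('w8')
E
```

```text
[469.1   16.12  30.39]
[469.94  15.96  12.41] [469.1   16.12  11.69] [0.28 0.33 0.96]
16.904933398249913 14.9333
[[-0.45  2.96  4.28]
 [-0.45  2.96  4.28]
 [-0.45  2.96  4.28]
 [-0.45  2.96  4.28]
 [-0.45  2.96  4.28]
 [-0.45  2.96  4.28]
 [-0.45  2.96  4.28]
 [-0.45  2.96  4.28]
 [-0.45  2.96  4.28]
 [-0.45  2.96  4.28]] 0.0 [469.7   16.25  12.3 ]
w8 [469.7   16.25  12.3 ] [ 1.26  1.17 -1.26] 14.9833
```

View pics/w8.png

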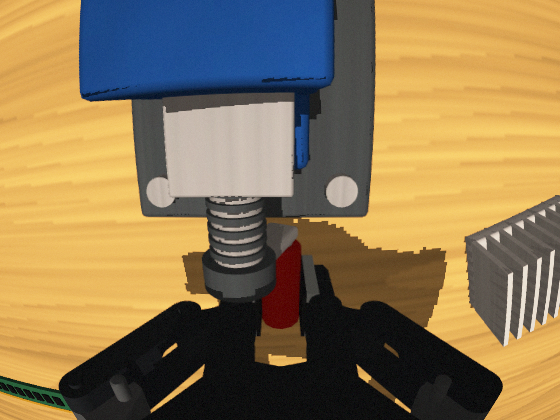

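```bash
cat >> crank.py <<'E'
def force(n=5):
    o=[]
    for _ in range(n): arm.dwell(.02); o.append(np.array(monitor.get_wrist_force()))
    return np.mean(o,0)
E
python3 - <<'E'
from crank import *
th=TH0
for k in range(6):
    th+=.1; step(th); f=force(); print('%.3f'%th,'t r x',np.array(dec(f,th)),f,pose()[0]-hp(th)-OFF,monitor.get_grip_width(),'%.2f'%monitor.get_clock())
E
```

```text
-0.277 t r x [ 1.36 -6.13 -0.89] [-0.86  0.43  6.27] [ 0.58 -0.27  0.58] 16.83426935139863 15.32
-0.177 t r x [ 1.8  -5.28 -0.86] [-0.92 -0.78  5.51] [ 0.54 -0.45  0.54] 17.056973614493586 15.65
-0.077 t r x [ 3.49 -5.02 -0.58] [-0.8  -3.04  5.28] [ 0.52 -0.6   0.41] 16.79400472547255 15.98
0.023 t r x [ 4.5  -4.39  0.29] [-0.04 -4.61  4.28] [ 0.46 -0.5   0.25] 16.54349699094351 16.32
0.123 t r x [ 3.63 -4.25  1.53] [ 1.23 -4.22  3.77] [ 0.47 -0.19  0.19] 17.180400692453546 16.65
0.223 t r x [ 3.31 -3.84  2.76] [ 2.46 -4.26  3.01] [ 0.39 -0.08  0.1 ] 17.011640534461236 16.98
```

```bash
python3 - <<'E'
from crank import *
th=.223
for k in range(9):
    th+=.15; step(th,70); f=force(3); d=dec(f,th); print('%.3f'%th,'t r x',np.array(d),pose()[0]-hp(th)-OFF,'%.2f'%monitor.get_clock())
    if d[0]>7.5 or abs(d[1])>12 or abs(d[2])>12: break
E
```

```text
0.373 t r x [ 1.83 -2.34  3.32] [0.37 0.09 0.04] 17.28
0.523 t r x [ 1.66 -1.2   4.36] [ 0.29  0.18 -0.05] 17.58
0.673 t r x [0.84 0.32 5.1 ] [ 0.3   0.26 -0.1 ] 17.88
0.823 t r x [1.06 0.23 5.47] [ 0.28  0.42 -0.14] 18.18
0.973 t r x [1.27 1.7  5.16] [ 0.29  0.56 -0.13] 18.48
1.123 t r x [0.23 1.65 5.43] [ 0.29  0.7  -0.12] 18.78
1.273 t r x [0.23 2.13 4.7 ] [ 0.29  0.81 -0.08] 19.08
1.423 t r x [-0.17  2.51  5.19] [ 0.32  0.93 -0.02] 19.38
1.573 t r x [-0.05  2.34  5.07] [0.34 0.97 0.02] 19.68
```

```bash
python3 - <<'E'
from h import *
snap('w9'); save(vision.read_camera('side'),'side9'); print(monitor.get_grip_width())
s=cv2.imread('pics/side9.png');cv2.imwrite('pics/s9.png',cv2.resize(s[185:270,185:325],None,fx=5,fy=5,interpolation=cv2.INTER_CUBIC))
E
```

```text
w9 [477.7444892   63.12872497  43.39262682] [ 1.26386336  1.17476614 -1.26069104] 19.7333
16.514050613769644
```

View pics/w9.png

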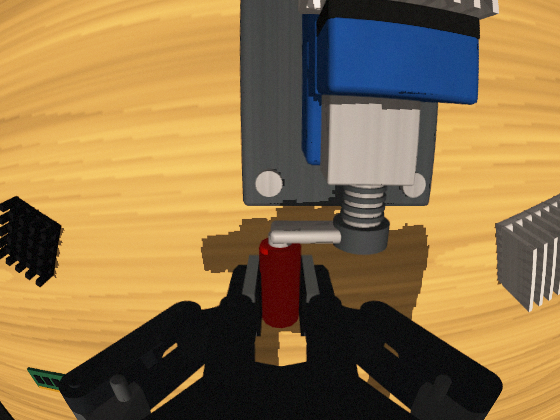

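View pics/s9.png

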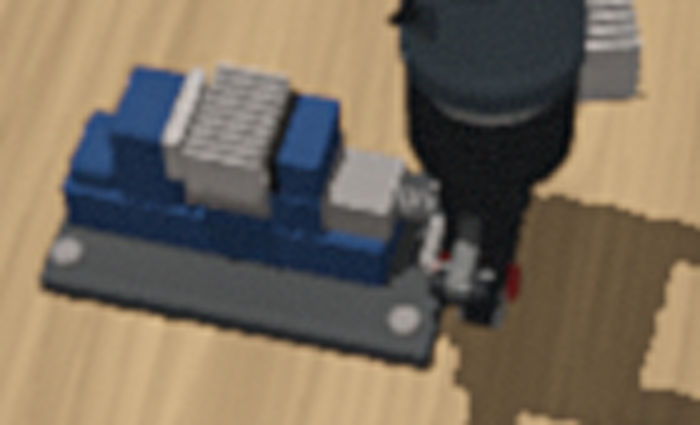

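```bash
cat >> crank.py <<'E'
CORR=vx*.5+vy*1.0+vz*.6
def run(th,n,dth,speed,stop=99,corr=CORR,every=1):
    b=[]
    for k in range(n):
        th+=dth; step(th,speed,corr); f=np.array(monitor.get_wrist_force()); b.append(np.array(dec(f,th)))
        if (k+1)%every==0:
            m=np.mean(b[-every:],0); print('%.3f'%th,m,(pose()[0]-hp(th)-OFF-corr),'%.2f'%monitor.get_clock())
            if m[0]>stop: print('STOP');break
    open('th.txt','w').write(str(th)); return th
E
python3 - <<'E'
from crank import *
run(1.573,15,.04,30,stop=9,every=3)
E
```

```text
1.693 [ 3.03 -2.16  5.23] [-0.24  0.21 -0.62] 20.53
1.813 [ 4.32 -2.23  5.9 ] [-0.25  0.3  -0.67] 21.28
1.933 [ 4.31 -2.38  5.53] [-0.21  0.35 -0.68] 22.03
2.053 [ 4.87 -2.18  5.88] [-0.21  0.43 -0.72] 22.78
2.173 [ 4.05 -3.16  6.21] [-0.24  0.54 -0.74] 23.53
```

```bash
python3 - <<'E'
from crank import *
run(2.173,16,.04,30,stop=6.6,every=2)
E
```

```text
2.253 [ 3.89 -2.11  6.31] [-0.19  0.62 -0.73] 24.03
2.333 [ 4.48 -2.85  7.  ] [-0.2   0.74 -0.75] 24.53
2.413 [ 4.27 -2.75  7.06] [-0.22  0.83 -0.75] 25.03
2.493 [ 5.11 -2.9   6.7 ] [-0.17  0.92 -0.72] 25.53
2.573 [ 4.54 -3.38  6.56] [-0.17  1.04 -0.72] 26.03
2.653 [ 4.1  -2.09  6.37] [-0.19  1.17 -0.7 ] 26.53
2.733 [ 4.28 -2.5   5.8 ] [-0.21  1.29 -0.67] 27.03
2.813 [ 4.23 -1.56  5.68] [-0.2   1.38 -0.63] 27.53
```

```bash
python3 - <<'E'
from h import *
snap('w10')
im=cv2.imread('pics/w10.png'); cv2.imwrite('pics/w10c.png',cv2.resize(im[0:180,200:450],None,fx=3.2,fy=3.2,interpolation=cv2.INTER_CUBIC))
s=vision.read_camera('side');save(s,'side10');s=cv2.imread('pics/side10.png');cv2.imwrite('pics/s10.png',cv2.resize(s[190:250,190:290],None,fx=8,fy=8,interpolation=cv2.INTER_CUBIC))
E
```

```text
w10 [479.27483566  41.29674984  75.44625714] [ 1.26403152  1.17610066 -1.26113434] 27.5833
```

View pics/w10c.png

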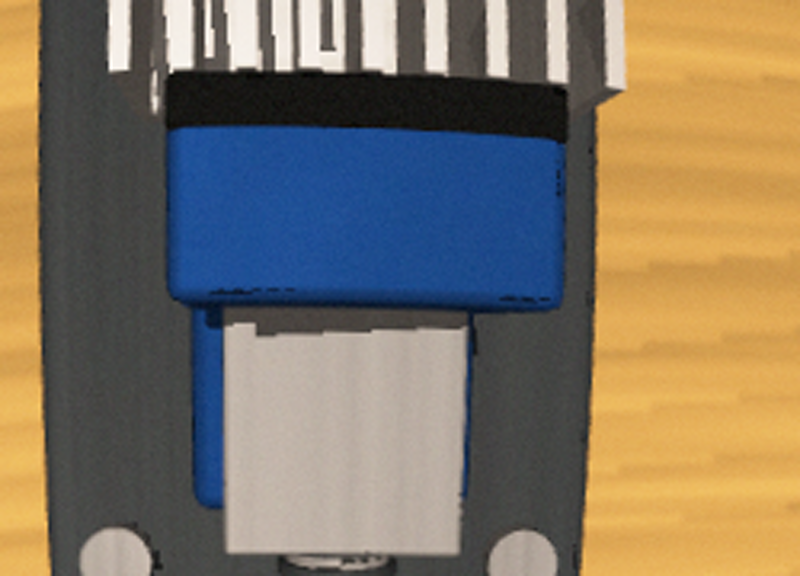

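View pics/s10.png

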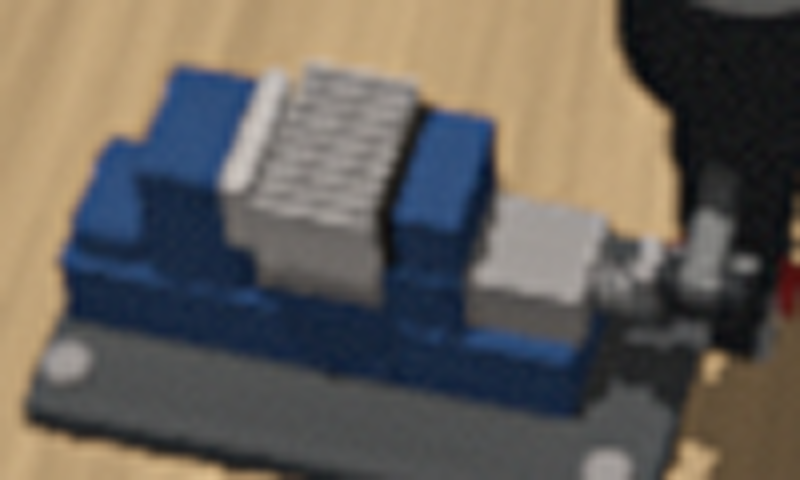

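```bash
python3 - <<'E'
from crank import *
run(2.813,24,.03,25,stop=7.3,every=2)
E
```

```text
2.873 [ 5.65 -1.89  5.35] [-0.2   1.48 -0.59] 28.13
2.933 [ 4.9  -1.23  5.27] [-0.16  1.53 -0.5 ] 28.63
2.993 [ 5.3  -0.57  5.18] [-0.15  1.57 -0.45] 29.13
3.053 [ 5.05 -0.21  5.24] [-0.2   1.64 -0.41] 29.63
3.113 [5.01 0.5  4.38] [-0.19  1.64 -0.32] 30.13
3.173 [5.5  0.53 3.92] [-0.16  1.63 -0.24] 30.63
3.233 [5.16 0.6  3.31] [-0.19  1.62 -0.18] 31.13
3.293 [4.71 1.69 3.33] [-0.19  1.58 -0.13] 31.63
3.353 [4.4  1.47 3.5 ] [-0.17  1.52 -0.04] 32.13
3.413 [5.04 1.59 2.06] [-0.12  1.31  0.02] 32.63
3.473 [4.88 1.01 2.15] [-0.16  0.78 -0.07] 33.13
3.533 [5.21 0.83 3.51] [-0.1   0.57 -0.07] 33.63
```

```bash
python3 - <<'E'
from crank import *
run(3.533,16,.03,25,stop=7.5,every=2)
E
```

```text
3.593 [4.74 0.7  3.36] [-0.12  0.44 -0.09] 34.13
3.653 [3.7  0.38 2.75] [-0.11  0.36 -0.1 ] 34.63
3.713 [ 4.66 -0.09  3.21] [-0.08  0.29 -0.09] 35.13
3.773 [ 4.25 -0.86  2.8 ] [-0.08  0.29 -0.08] 35.63
3.833 [ 4.41 -0.74  2.27] [-0.06  0.26 -0.05] 36.13
3.893 [ 4.8  -1.21  2.57] [-0.1   0.33 -0.03] 36.63
3.953 [ 5.38 -1.01  2.55] [-0.11  0.37  0.01] 37.13
4.013 [ 6.2  -1.04  1.78] [-0.1   0.39  0.08] 37.63
```

```bash
python3 - <<'E'
from crank import *
run(4.013,6,.025,20,stop=7.4,every=2)
E
```

```text
4.063 [ 6.35 -1.15  2.44] [-0.1   0.44  0.16] 38.13
4.113 [ 7.57 -0.83  1.21] [-0.11  0.45  0.2 ] 38.63
STOP
```

```bash
python3 - <<'E'
from crank import *
hand.move_gripper(36); print(monitor.get_grip_width(),force(3))
p=pose()[0]; arm.move_linear(p+[0,0,120],OR,speed=150)
arm.move_linear(np.array([530,20,225.]),speed=250); print(force(3)); snap('w11')
im=cv2.imread('pics/w11.png'); cv2.imwrite('pics/w11c.png',cv2.resize(im[0:260,190:360],None,fx=2.3,fy=2.3,interpolation=cv2.INTER_CUBIC))
cv2.imwrite('pics/w11d.png',cv2.resize(im[60:160,215:335],None,fx=6,fy=6,interpolation=cv2.INTER_CUBIC))
save(vision.read_camera('side'),'side11');save(vision.read_camera('top'),'top11')
E
```

```text
36.11687128709969 [ 0.24 -0.58  0.22]
[-0.63  0.35  0.09]
w11 [528.69  20.18 223.13] [ 1.26  1.18 -1.26] 40.4833
```

View pics/w11c.png

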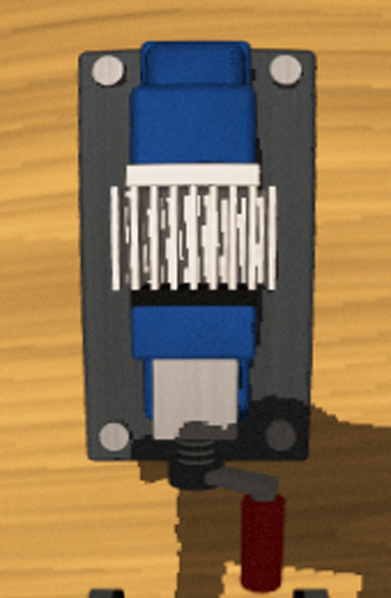

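View pics/w11d.png

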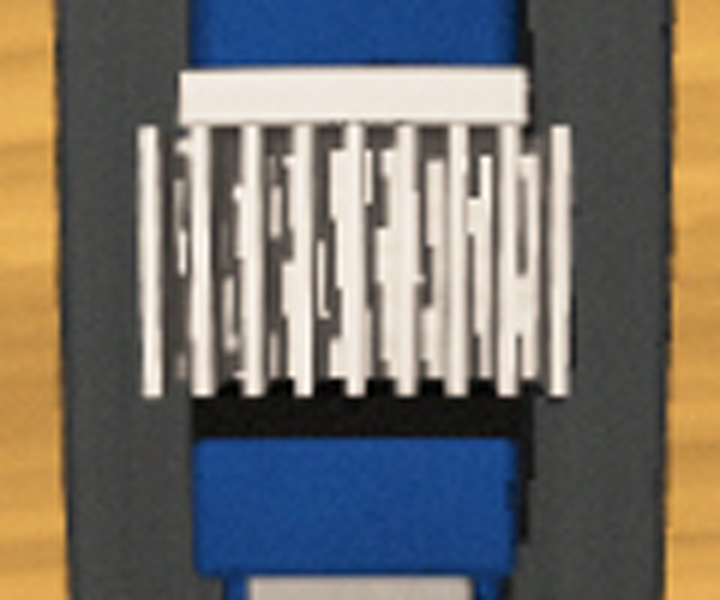

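View pics/side11.png

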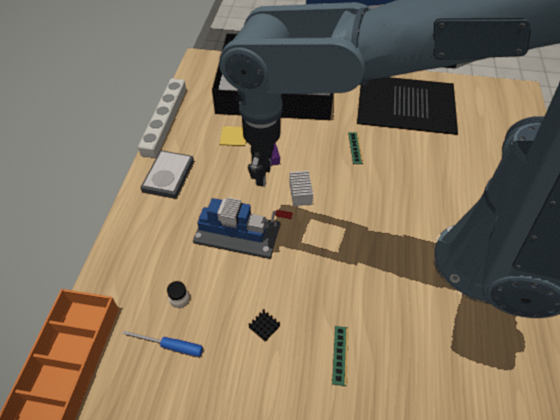

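The sink lies square against the rear facing, the jaw is closed on it, and the bystanders look unmoved. Handing in.

```bash
python3 - <<'E'
from h import *
ticket.job_done(); print(monitor.get_clock())
E
```

```text
the job is handed in; nothing more can be done
the job is handed in; nothing more can be done
```

I set the smaller bare-aluminium heat sink on the vice bed, let go of it, and wound the crank about 4.5 rad clockwise until the jaw held it. I then let go of the handle, backed the arm off and handed the job in at about 41 s.

- **Clamping force:** the force along the crank circle rose from a winding level of about 4.4 N to 7.6 N. That puts the jaw at roughly 35–45 N. This is an estimate from that rise; I could not read the jaw force directly. Readings during the wind varied between about 3.7 and 5.7 N. Earlier readings taken while the hand was stopped were unreliable, so I based the estimate on small steps instead.
- **Position:** the last wrist picture shows the sink flat against the rear facing, square to it and roughly centred, with the jaw liner against its fins. I judged this by eye and did not measure the final position or angle.
- **Bystanders:** they look unmoved in the last side picture. I saved a final top picture but did not compare it.

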